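Put finished boards away in the push-latch drawer and lock it for transport

ROBOT

A 7-joint arm with a two-finger parallel gripper is mounted at the origin on the work surface. World frame = base frame: x ahead of the robot, y to its left, z up, the work surface at z = 0. Lengths are in m, angles in rad, forces in N, time in s.
With the tool pointing down it reaches from about 0.425 to 0.925 m from the base axis. Payload 6.8 kg.
Tool frame: the origin (TCP) lies on the front face of the gripper's body, between the roots of the fingers; the fingertips stand 73 mm ahead of it and the grasp point (between the pads) lies 54 mm ahead of it; z points along the fingers, y is the direction in which the jaws open and shut (so a half turn about z gives the same grasp; the last joint's range is limited). The gripper opens to 85 mm and grips with 20 to 120 N. Pads are 22 mm wide; open, the fingers measure 114 mm over their backs; the gripper's body (76 mm by 85 mm) begins 54 mm behind the grasp point. The pads swing forward as they close: fully open they stand 13 mm farther back than shut.
Start: joints at [1.107, 0.477, 0.022, 1.555, -0.011, 1.109, -0.083], TCP at [0.235, -0.633, 0.304] pointing down, gripper open.
Joint ranges: [-2.96, 2.96], [-0.34, 2.1], [-1.41, 1.46], [0.24, 2.44], [-1.37, 4.51], [0.17, 1.92], [-2.96, 2.96]. Speed limits (rad/s): [2.39, 2.39, 3.14, 3.14, 3.14, 3.14, 3.14].

INTERFACE

Orientations are given as a rotation vector (axis times angle).
In Python, from bench import * gives the robot as it stands.
- The arm moves only by the tool jog_arm, never from a script. Its argument "plan" is a list of rows, each a list of 2 entries, a list of its own where there are three numbers: the shift along the world's x, y, z in cm, then the turn about the world's z in rad. In form: [[[tx, ty, tz], twist], ...]. A call has 1 to 12 rows; each row shifts and turns the commanded pose from where the row before left it; what a row does not reach is not made up. A row lasts 1/10 s, in which the tool goes at most 50 mm and 8.59 degrees, less where a joint would pass 70% of its speed; a pose out of reach is approached as far as the arm can. A call is refused whole if a number of a shift passes 5 or a number of a turn 0.15, either way. A call with a gripper value outside its range is refused whole. "hand" is the finger opening in cm, from 0 to 8.54, set as the call begins (left out, the last holds). The fingers move at their own pace and stop on an object; "grip_force" is the grip in N (left out, the last holds). Time passes only in rows, so rows that do not move let the fingers close. It gives the time, the measured TCP pose, the force and the opening at its end, in the units of the state.
- get_obs(): the state, without advancing time (a new reading comes with each control period).
- grab_frame(name): name is "scene" or "top"; returns the picture (400x640x3 uint8, red, green, blue); there is no depth.
- get_calibration(name): a dict with "intrinsics" (3x3 intrinsics, pixels), "xyz" and "orientation" of the camera in the world. Camera axes: x right, y down, z forward; pixel columns grow to the right and rows downward; lengths in m; the calibration is good to about 2 mm. A picture is of the moment at which its call begins. get_calibration takes no time and is no camera call.
- hand_in(): hands the job in, once; it reports no verdict.
The state is a dict: "clock": time; "joints": joint angles; "qvel": joint speeds; "tau": joint torques, N m; "tcp_pos": TCP position; "orientation": TCP orientation; "contact_force": force on the tool from outside, world axes, zero at the start; "moment": the same for the moment, N m; "grip_width": finger opening in m.
Only numpy, scipy, OpenCV 4.12 (cv2) and the standard library are available. Lean on these libraries where they do the work, as an engineer would, in place of code of your own. Each camera call takes 0.05 s, during which the arm holds its last target. There are 200 camera calls.

TASK

Put all the finished circuit boards from the brown mat away for transport: slide the lock knob on top of the grey drawer unit fully over to unlocked, press the drawer's face so that its push latch lets it spring open, and lay every board flat in a compartment of its own, component side up. Then press the drawer shut so that the latch holds it again, and slide the lock knob fully back to locked; leave the spool, the jar and the screwdriver where they are.

Things in the scene. Friction and masses are not known exactly. Their poses are not given: they have to be found in the camera images.
- unit: low grey sheet-metal drawer unit, 150 deep (x) x 262 wide (y) x 60 mm high, fixed to the bench, front (with the drawer) towards the robot. Origin: centre of its underside, on the bench; x points from front to back, y to the left seen from the robot, z up. The drawer face stands 8 mm proud of it (at x = -83 mm when latched). Its roof reaches from x = -75 to +75 mm
- drawer (a joint): drawer on a push-push latch, m: 0 = shut and latched (rests within 1 mm), 0.085 = fully out towards the robot (unit's -x), -0.0075 = pressed in to the stop. No handle. When unlocked, pressing the face to the stop and letting go releases it: a damped spring (5 N shut, 2 N out) drives it fully out in about 1 s. Pushed back in to the stop and let go, it latches at 0; one more press would release it
- drawer_front (a point): centre of the outer side of the drawer's flat aluminium face (250 wide, from 3 to 51 mm above the bench, middle at 27 mm); moves with the drawer; axes as the unit's, the face looks to -x. The latch works only if the face is pressed at least 6 mm beyond shut; the stop is at 7.5 mm. This takes 5 to 8 N; 12 N is a good firm push
- lock (a joint): transport lock knob, m: slides along the unit's y from 0 = locked end stop (right, seen from the robot; starts within 4 mm of it) to 0.04 = unlocked end stop (left). Friction 1.5 N, stays where it is left. Locked, a bolt lets the drawer move only 3 mm either way, so it cannot be pressed; above 0.02 the bolt is clear. The bolt goes home only while the drawer is latched shut
- lock_top (a point): centre of the top of the lock knob, 87 mm above the bench: a black block 24 (unit's x) x 16 (unit's y) mm standing 27 mm above the unit's roof; moves with the knob
- pocket0 (a point): centre of the floor of drawer compartment 0 (0 is the leftmost seen from the robot, 4 the rightmost), 12 mm above the bench; axes as the unit's; moves with the drawer. Each compartment is 72 long (x) x 46 mm (y); low dividers 3 mm thick, 8 mm high between them (pitch 49 mm), side and rear walls 20 mm above the floor, the drawer's face 39 mm above the floor
- pocket1 (a point): centre of the floor of drawer compartment 1 (0 is the leftmost seen from the robot, 4 the rightmost), 12 mm above the bench; axes as the unit's; moves with the drawer
- pocket2 (a point): centre of the floor of drawer compartment 2 (0 is the leftmost seen from the robot, 4 the rightmost), 12 mm above the bench; axes as the unit's; moves with the drawer
- pocket3 (a point): centre of the floor of drawer compartment 3 (0 is the leftmost seen from the robot, 4 the rightmost), 12 mm above the bench; axes as the unit's; moves with the drawer
- pocket4 (a point): centre of the floor of drawer compartment 4 (0 is the leftmost seen from the robot, 4 the rightmost), 12 mm above the bench; axes as the unit's; moves with the drawer
- board0: finished power-supply circuit board: green board 60 (x) x 36 (y) x 3 mm with a black transformer block 22 (x) x 18 (y) x 30 mm in its middle, top 33 mm above the underside; other parts on it are at most 9 mm above the underside. 40 to 85 g. Origin: centre of the underside; z up out of the component side. 3 to 5 boards are present, absent ones read None
- board1: finished power-supply circuit board: green board 60 (x) x 36 (y) x 3 mm with a black transformer block 22 (x) x 18 (y) x 30 mm in its middle, top 33 mm above the underside; other parts on it are at most 9 mm above the underside. 40 to 85 g. Origin: centre of the underside; z up out of the component side. 3 to 5 boards are present, absent ones read None
- board2: finished power-supply circuit board: green board 60 (x) x 36 (y) x 3 mm with a black transformer block 22 (x) x 18 (y) x 30 mm in its middle, top 33 mm above the underside; other parts on it are at most 9 mm above the underside. 40 to 85 g. Origin: centre of the underside; z up out of the component side. 3 to 5 boards are present, absent ones read None
- board3: finished power-supply circuit board: green board 60 (x) x 36 (y) x 3 mm with a black transformer block 22 (x) x 18 (y) x 30 mm in its middle, top 33 mm above the underside; other parts on it are at most 9 mm above the underside. 40 to 85 g. Origin: centre of the underside; z up out of the component side. 3 to 5 boards are present, absent ones read None
- board4: finished power-supply circuit board: green board 60 (x) x 36 (y) x 3 mm with a black transformer block 22 (x) x 18 (y) x 30 mm in its middle, top 33 mm above the underside; other parts on it are at most 9 mm above the underside. 40 to 85 g. Origin: centre of the underside; z up out of the component side. 3 to 5 boards are present, absent ones read None
- mat: brown pressed-board bench mat, 260 (x) x 310 (y) x 4 mm, fixed; origin: centre of its underside. The boards start on it, lying flat
- spool: solder spool standing on the bench, 60 mm diameter, 46 mm high, origin at the centre of its underside; not to be moved
- flux_jar: small amber jar, 52 mm diameter, 55 mm high, origin at the centre of its underside; not to be moved
- driver: black screwdriver, 150 mm, lying on the bench, origin at its middle on the bench; not to be moved
Mind the look-alikes: they are no part of the job. What is shaped like the board3 but red is not meant.

How it is judged:
On the way, in this order (a step that is already met when the one before it is completed fails the run):
1. the lock knob is slid to its unlocked end stop, with the drawer still shut (value of joint lock above 0.036 m and value of joint drawer below 0.004 m), for 0.1 s.
2. the latch is released and the drawer stands fully out (value of joint drawer above 0.08 m), for 0.2 s.
3. every board lies flat in a compartment of the open drawer, component side up (value of joint drawer above 0.07 m and z of board0 in the frame of pocket2 between -0.004 and 0.004 m and angle between each of board0, board1, board2, board3, board4's own z axis and vertical below 0.1 rad and x of board0 in the frame of pocket2 between -0.02 and 0.02 m and y of board0 in the frame of pocket2 between -0.12 and 0.12 m and z of board1 in the frame of pocket2 between -0.004 and 0.004 m and x of board1 in the frame of pocket2 between -0.02 and 0.02 m and y of board1 in the frame of pocket2 between -0.12 and 0.12 m and z of board2 in the frame of pocket2 between -0.004 and 0.004 m and x of board2 in the frame of pocket2 between -0.02 and 0.02 m and y of board2 in the frame of pocket2 between -0.12 and 0.12 m and z of board3 in the frame of pocket2 between -0.004 and 0.004 m and x of board3 in the frame of pocket2 between -0.02 and 0.02 m and y of board3 in the frame of pocket2 between -0.12 and 0.12 m and z of board4 in the frame of pocket2 between -0.004 and 0.004 m and x of board4 in the frame of pocket2 between -0.02 and 0.02 m and y of board4 in the frame of pocket2 between -0.12 and 0.12 m), for 0.2 s.
4. the drawer is shut again and the latch holds it with the robot's fingers off it (value of joint drawer between -0.003 and 0.004 m and contact force between the fingers and drawer below 0.5 N and value of joint lock above 0.02 m), for 0.4 s.
At the end, for the whole second after the job is handed in: the lock knob is within 4 mm of its locked end stop, the drawer is latched shut (joint between -3 and +4 mm), and every board present lies in the drawer, flat on the compartment floor (underside within 4 mm of it, tilted less than 0.1 rad, component side up) (value of joint each of lock, drawer below 0.004 m and value of joint drawer above -0.003 m and z of board0 in the frame of pocket2 between -0.004 and 0.004 m and angle between each of board0, board1, board2, board3, board4's own z axis and vertical below 0.1 rad and x of board0 in the frame of pocket2 between -0.02 and 0.02 m and y of board0 in the frame of pocket2 between -0.12 and 0.12 m and z of board1 in the frame of pocket2 between -0.004 and 0.004 m and x of board1 in the frame of pocket2 between -0.02 and 0.02 m and y of board1 in the frame of pocket2 between -0.12 and 0.12 m and z of board2 in the frame of pocket2 between -0.004 and 0.004 m and x of board2 in the frame of pocket2 between -0.02 and 0.02 m and y of board2 in the frame of pocket2 between -0.12 and 0.12 m and z of board3 in the frame of pocket2 between -0.004 and 0.004 m and x of board3 in the frame of pocket2 between -0.02 and 0.02 m and y of board3 in the frame of pocket2 between -0.12 and 0.12 m and z of board4 in the frame of pocket2 between -0.004 and 0.004 m and x of board4 in the frame of pocket2 between -0.02 and 0.02 m and y of board4 in the frame of pocket2 between -0.12 and 0.12 m); the robot touches nothing.
It fails at once if the solder spool is moved more than 30 mm (distance of spool from where it was at the start of the episode above 0.03 m).
It fails at once if the jar is moved more than 30 mm (distance of flux_jar from where it was at the start of the episode above 0.03 m).
It fails at once if the screwdriver is moved more than 30 mm (distance of driver from where it was at the start of the episode above 0.03 m).
Of board0, board1, board2, board3, board4 only 3 to 5 are there at a start; the rules pass over those that are not, and their reading is None.
At some moment in a run one of board0, board1, board2, board3, board4 may be knocked a few centimetres aside while the robot is not near it.
Once in a run the grip may slacken for a moment while it holds something.
It also fails if it takes over 210 s, if anything falls off the work surface, if the arm or the gripper's body presses on something with over 40 N, if the wrist force passes 120 N, or if a joint passes its speed limit or range.

## Working session

There is one attempt and no reset: what is moved stays moved. The work goes in short steps, Python scripts to look and compute and a tool call to move; the robot and the scene stay as the last step left them, time stands still between calls to the robot, and variables do not carry over. Pictures are saved under pics/ and viewed, about 12 in all and at most 16, crops included, and the job is handed in when it is done.

Besides the shell and the picture viewer there is one more tool, called after "Request:" by a JSON object that holds its "fn" and its "kwargs", one argument or row to a line. jog_arm: Moves the arm, as the interface text tells. Its arguments: {"type":"object","properties":{"plan":{"type":"array","items":{"type":"array"}},"hand":{"type":"number"},"grip_force":{"type":"number"}},"required":["plan"]}

```bash
mkdir -p pics
python3 - <<'E'
from bench import *
import cv2
for n in ("scene","top"):
    im=grab_frame(n); cv2.imwrite(f"pics/{n}0.png",im[:,:,::-1]); print(n,get_calibration(n))
print(get_obs())
E
```

```text
scene {'intrinsics': array([[471.78654057,   0.        , 316.31921445],
       [  0.        , 471.78654057, 204.85511813],
       [  0.        ,   0.        ,   1.        ]]), 'xyz': array([0.95664596, 0.66798648, 1.096288  ]), 'orientation': array([-0.80010119, -2.68771734,  0.95021009])}
top {'intrinsics': array([[495.32286383,   0.        , 317.8235028 ],
       [  0.        , 495.32286383, 200.69976982],
       [  0.        ,   0.        ,   1.        ]]), 'xyz': array([ 0.41470061, -0.01667505,  1.35786528]), 'orientation': array([-2.14785605,  2.17532353, -0.11258932])}
{'clock': 0.1, 'joints': array([ 1.1069009 ,  0.4777023 ,  0.02236557,  1.5563755 , -0.01151241,
        1.10931073, -0.08312281]), 'qvel': array([-2.46673738e-03, -1.61113215e-03,  6.91250549e-04, -4.71381919e-03,
        4.96794398e-04,  6.65477114e-04,  4.26500551e-05]), 'tau': array([ 4.75944631e-03, -5.97756636e+01,  1.61412746e+00, -2.81953579e+01,
        1.29081178e-02,  5.03896052e-03,  3.84552413e-05]), 'tcp_pos': array([ 0.23496385, -0.63232743,  0.30302376]), 'orientation': array([-3.09042966e+00, -5.55608363e-01,  6.48447427e-04]), 'contact_force': array([-0.09506206,  0.52726618, -0.10569212]), 'moment': array([0.02676281, 0.01043126, 0.00095387]), 'grip_width': 0.08549147892498846}
```

View pics/scene0.png

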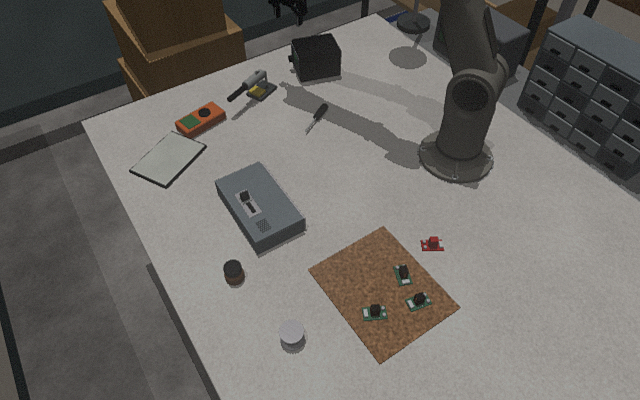

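View pics/top0.png

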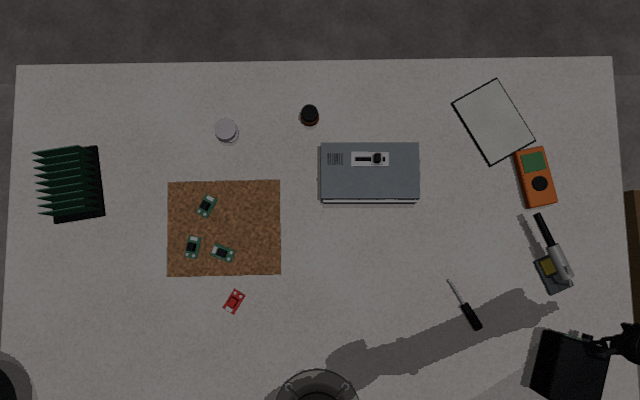

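Top view: the green boards are at (205,206), (192,246) and (222,252) on the mat. The red look-alike at (234,301) is off the mat and the wrong colour, so I leave it. The unit is at (370,172) with its knob near (377,158). The spool is at (226,129), the jar at (309,115) and the driver at (465,305).

```bash
cat > h.py <<'E'
from bench import *
import cv2, numpy as np
from scipy.spatial.transform import Rotation as R
def cast(n,uv,z):
    c=get_calibration(n); uv=np.atleast_2d(np.asarray(uv,float))
    d=np.c_[uv,np.ones(len(uv))]@np.linalg.inv(c["intrinsics"]).T@R.from_rotvec(c["orientation"]).as_matrix().T
    o=c["xyz"]; return o+d*((z-o[2])/d[:,2])[:,None]
def proj(n,p):
    c=get_calibration(n); q=(np.atleast_2d(p)-c["xyz"])@R.from_rotvec(c["orientation"]).as_matrix()
    q=q@c["intrinsics"].T; return q[:,:2]/q[:,2:]
def boards(im,n,z=0.007):
    """green-board blobs: hull -> rays on the board's upper side -> min area rect"""
    hsv=cv2.cvtColor(im,cv2.COLOR_RGB2HSV)
    m=cv2.inRange(hsv,(55,60,30),(95,255,200))
    m=cv2.morphologyEx(m,cv2.MORPH_CLOSE,np.ones((7,7),np.uint8))
    out=[]
    for c in cv2.findContours(m,cv2.RETR_EXTERNAL,cv2.CHAIN_APPROX_NONE)[0]:
        if cv2.contourArea(c)<60: continue
        w=cast(n,c[:,0,:],z)[:,:2]
        (cx,cy),(a,b),t=cv2.minAreaRect((w*1000).astype(np.float32))
        if a<b: a,b,t=b,a,t+90
        t=(t+90)%180-90
        out.append((cx,cy,a,b,t,c[:,0].mean(0).round()))
    return out
def quad(mask,n,z):
    c=max(cv2.findContours(mask,cv2.RETR_EXTERNAL,cv2.CHAIN_APPROX_NONE)[0],key=cv2.contourArea)
    w=cast(n,c[:,0,:],z)[:,:2]; return cv2.minAreaRect((w*1000).astype(np.float32)),c
E
python3 - <<'E'
from h import *
F={n:grab_frame(n) for n in("top","scene")}
np.savez("f0.npz",**F)
for n in F:
    for b in boards(F[n],n): print(n,[round(float(x),1) for x in b[:5]],b[5])
    im=F[n]
    hsv=cv2.cvtColor(im,cv2.COLOR_RGB2HSV)
    print(hsv[180,370] if n=="top" else hsv[195,290])
c1=cv2.resize(F["top"][130:320,150:310],None,fx=3.7,fy=3,interpolation=2)
im=F["top"]; a=cv2.resize(im[185:315,165:265],None,fx=4,fy=4,interpolation=2); b=cv2.resize(im[130:215,310:430],None,fx=3.3,fy=3.3,interpolation=2)
b=np.vstack([b,np.zeros((520-b.shape[0],b.shape[1],3),np.uint8)])
cv2.imwrite("pics/crop1.png",np.hstack([a,b])[:,:,::-1])
E
```

```text
top [426.2, 251.1, 58.5, 35.8, 68.5] [222. 252.]
top [443.4, 333.3, 59.2, 33.9, -10.6] [192. 247.]
top [555.0, 297.9, 58.6, 35.3, -28.1] [206. 205.]
top [664.7, -604.5, 59.3, 47.6, -78.6] [533. 162.]
top [634.4, 708.5, 175.4, 128.2, 8.6] [ 57. 179.]
[101  24  84]
scene [1338.7, -92.4, 91.8, 13.5, 88.2] [ 12. 352.]
scene [555.8, 298.2, 58.4, 34.6, -28.1] [374. 314.]
scene [443.8, 334.2, 59.5, 34.4, -12.0] [418. 303.]
scene [428.3, 252.4, 56.3, 35.4, 67.5] [401. 276.]
scene [638.7, -628.0, 75.5, 56.1, 10.7] [193. 119.]
scene [1152.4, -1000.7, 95.6, 81.7, 3.3] [ 16. 114.]
[ 15  13 157]
```

View pics/crop1.png

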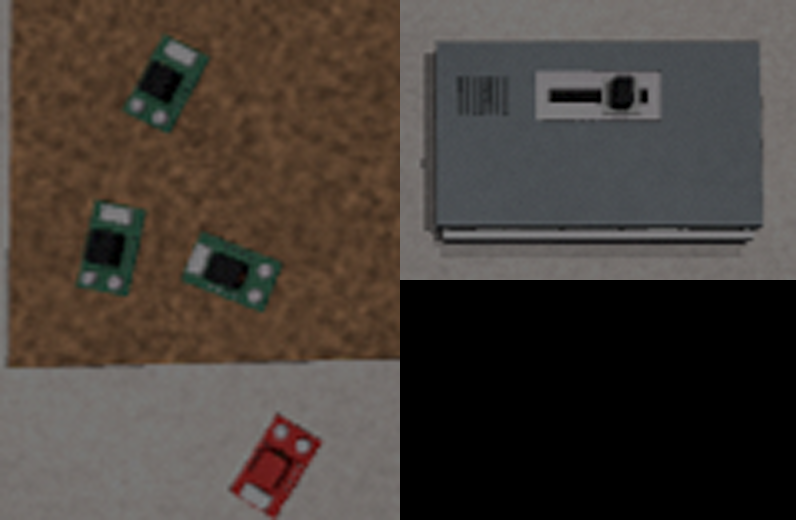

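The crop confirms three green boards with black transformers, plus one red look-alike. The unit's knob is at about (377,158), towards the right (locked) end of its slot. Next I measure the unit and the knob.

Run:
```python
from h import *
F=np.load("f0.npz")
for n,s in (("top",(370,185)),("scene",(275,190))):
    im=F[n]; hsv=cv2.cvtColor(im,cv2.COLOR_RGB2HSV)
    m=cv2.inRange(hsv,(90,12,50),(115,90,200))
    m=cv2.morphologyEx(m,cv2.MORPH_CLOSE,np.ones((5,5),np.uint8)); m=cv2.morphologyEx(m,cv2.MORPH_OPEN,np.ones((5,5),np.uint8))
    l=cv2.connectedComponents(m)[1]; print(n,hsv[s[1],s[0]],l[s[1],s[0]])
    r,c=quad((l==l[s[1],s[0]]).astype(np.uint8),n,0.06); print("roof",r, "bbox",cv2.boundingRect(c))
    box=(310,140,120,60) if n=="top" else (225,180,50,45)
    x,y,w,h=box
    # dark within label plate
    d=(hsv[y:y+h,x:x+w,2]<45).astype(np.uint8)
    k,lab,st,ce=cv2.connectedComponentsWithStats(d)
    for i in range(1,k):
        if st[i][4]>12: print("dark",ce[i]+[x,y],st[i],cast(n,ce[i]+[x,y],.087)[0].round(4),cast(n,ce[i]+[x,y],.06)[0].round(4))
im=F["top"]
a=cv2.resize(im[145:170,345:395],None,fx=10,fy=10,interpolation=0)
b=cv2.resize(F["scene"][180:220,225:275],None,fx=8,fy=8,interpolation=0)
b=cv2.copyMakeBorder(b,0,0,0,100,0)
cv2.imwrite("pics/crop2.png",np.vstack([a,b])[:,:,::-1])
```

```text
top [101  24  84] 1
roof ((639.2167358398438, -148.2290496826172), (258.905517578125, 145.21775817871094), 89.24658966064453) bbox (321, 143, 99, 55)
dark [376.6119403  157.70149254] [63 13  8 10 67] [ 0.6663 -0.164   0.087 ] [ 0.6716 -0.1671  0.06  ]
dark [363.  158.5] [46 17 15  4 60] [ 0.6646 -0.1285  0.087 ] [ 0.67   -0.1309  0.06  ]
dark [384.75       198.08333333] [65 58 22  2 24] [ 0.5601 -0.1823  0.087 ] [ 0.5632 -0.1858  0.06  ]
dark [405.1 198.8] [88 58 16  2 20] [ 0.5576 -0.2347  0.087 ] [ 0.5606 -0.2393  0.06  ]
scene [ 98  19 106] 13
roof ((646.0235595703125, -129.54786682128906), (294.8617858886719, 160.46632385253906), 89.03156280517578) bbox (217, 163, 85, 89)
dark [243.96428571 197.28571429] [15 14  9  7 28] [ 0.6762 -0.151   0.087 ] [ 0.6687 -0.173   0.06  ]
dark [249.4        205.66666667] [22 23  6  6 15] [ 0.6776 -0.1161  0.087 ] [ 0.6701 -0.1371  0.06  ]
```

View pics/crop2.png

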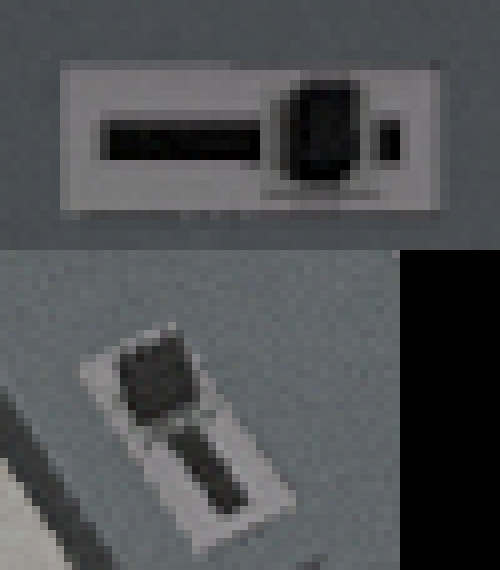

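The knob top is at about (0.667,−0.166). The roof centre is at (0.640,−0.148) with yaw about −0.75°, and its size matches the spec to within a pixel. Moving to the knob.

Request:
{"fn": "jog_arm", "kwargs": {
  "plan": [
    [[3.4,3.6,0],-0.031],
    [[3.4,3.6,0],-0.031],
    [[3.4,3.6,0],-0.031],
    [[3.4,3.6,0],-0.031],
    [[3.4,3.6,0],-0.031],
    [[3.4,3.6,0],-0.031],
    [[3.4,3.6,0],-0.031],
    [[3.4,3.6,0],-0.031],
    [[3.4,3.6,0],-0.031],
    [[3.4,3.6,-1],-0.031],
    [[3.4,3.6,-2],-0.031],
    [[3.4,3.6,-2],-0.031]
  ],
  "hand": 5,
  "grip_force": 25
}}

```text
clock: 1.4
tcp_pos: [0.6397, -0.2042, 0.2563]
orientation: [3.141, -0.027, 0.001]
contact_force: [1.8, -1.5, -0.0]
grip_width: 0.0501
```

Request:
{"fn": "jog_arm", "kwargs": {
  "plan": [
    [[1.4,2,0],0],
    [[1.1,1.6,0],0],
    [[0,0,-3],0],
    [[0,0,-3],0],
    [[0,0,-2],0],
    [[0,0,-1.6],0],
    [[0,0,-1],0],
    [[0,0,0],0],
    [[0,0,0],0]
  ]
}}

```text
clock: 2.3
tcp_pos: [0.6639, -0.17, 0.1514]
orientation: [3.141, -0.026, 0.002]
contact_force: [0.2, -1.2, 0.1]
grip_width: 0.05
```

Run:
```python
from h import *
print(get_obs()["tcp_pos"],get_obs()["contact_force"])
t=grab_frame("top")[110:210,300:440]; s=grab_frame("scene")[130:250,180:320]
t=cv2.resize(t,(560,400),interpolation=2)
s=cv2.resize(s,(467,400),interpolation=2)
cv2.imwrite("pics/k1.png",cv2.resize(np.hstack([t,s]),(800,312))[:,:,::-1])
```

```text
[ 0.66394722 -0.17002858  0.151427  ] [ 0.22330073 -1.19581959  0.06012154]
```

View pics/k1.png

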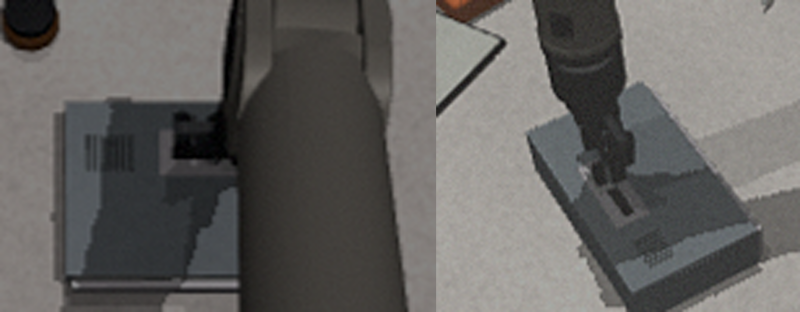

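The fingers straddle the knob. I go down 1 cm, grip it and slide left.

Request:
{"fn": "jog_arm", "kwargs": {
  "plan": [
    [[0.3,0.4,-0.5],0],
    [[0,0,-0.5],0],
    [[0,0,0],0]
  ]
}}

```text
clock: 2.7
tcp_pos: [0.6661, -0.1651, 0.1397]
orientation: [-3.141, 0.024, 0.002]
contact_force: [-0.5, 0.1, -0.3]
grip_width: 0.0501
```

Request:
{"fn": "jog_arm", "kwargs": {
  "plan": [
    [[0,0,0],0],
    [[0,0,0],0],
    [[0,0,0],0],
    [[0,0,0],0],
    [[0,0,0],0],
    [[0,0,0],0]
  ],
  "hand": 0.5
}}

```text
clock: 3.3
tcp_pos: [0.6665, -0.1659, 0.1407]
orientation: [3.141, -0.026, 0.0]
contact_force: [-0.6, -0.4, 1.1]
grip_width: 0.0154
```

Request:
{"fn": "jog_arm", "kwargs": {
  "plan": [
    [[0,0.8,0],0],
    [[0,0.8,0],0],
    [[0,0.8,0],0],
    [[0,0.6,0],0],
    [[0,0.4,0],0],
    [[0,0.2,0],0],
    [[0,0,0],0],
    [[0,0,0],0]
  ]
}}

```text
clock: 4.1
tcp_pos: [0.6669, -0.1291, 0.1407]
orientation: [-3.141, 0.025, -0.002]
contact_force: [2.5, 1.0, 0.2]
grip_width: 0.0154
```

Request:
{"fn": "jog_arm", "kwargs": {
  "plan": [
    [[0,0.2,0],0],
    [[0,0.2,0],0],
    [[0,0.2,0],0],
    [[0,0.2,0],0],
    [[0,0,0],0],
    [[0,0,0],0]
  ]
}}

```text
clock: 4.7
tcp_pos: [0.6668, -0.1282, 0.1408]
orientation: [3.134, -0.032, 0.004]
contact_force: [6.4, -12.5, -3.5]
grip_width: 0.0154
```

The stop is reached: the knob travelled about 38 mm and then met 12.5 N. I release, lift and go in front of the drawer face.

Request:
{"fn": "jog_arm", "kwargs": {
  "plan": [
    [[0,-0.6,0],0],
    [[0,0,0],0],
    [[0,0,0],0],
    [[0,0,2],0],
    [[0,0,4],0],
    [[-4,0,1],0],
    [[-4,-1,0],0],
    [[-4,-1,0],0],
    [[-4,0,0],0],
    [[0,0,0],0],
    [[0,0,0],0]
  ],
  "hand": 5
}}

```text
clock: 5.8
tcp_pos: [0.5059, -0.147, 0.2108]
orientation: [-3.141, 0.025, -0.0]
contact_force: [-0.7, 0.3, -0.3]
grip_width: 0.0499
```

Request:
{"fn": "jog_arm", "kwargs": {
  "plan": [
    [[0,0,-4],0],
    [[0,0,-4],0],
    [[0,0,-3.5],0],
    [[0,0,0],0],
    [[1,0,0],0],
    [[1,0,0],0],
    [[0.6,0,0],0],
    [[0,0,0],0],
    [[0,0,0],0]
  ],
  "hand": 0
}}

```text
clock: 6.7
tcp_pos: [0.533, -0.1477, 0.0964]
orientation: [3.141, -0.025, 0.002]
contact_force: [-1.0, -0.0, 0.0]
grip_width: 0.0001
```

Request:
{"fn": "jog_arm", "kwargs": {
  "plan": [
    [[0.5,0,0],0],
    [[0.5,0,0],0],
    [[0.5,0,0],0],
    [[0.3,0,0],0],
    [[0,0,0],0]
  ]
}}

```text
clock: 7.2
tcp_pos: [0.5492, -0.1478, 0.0951]
orientation: [-3.141, 0.026, 0.006]
contact_force: [-4.7, 0.2, 2.0]
grip_width: 0.0
```

Request:
{"fn": "jog_arm", "kwargs": {
  "plan": [
    [[0.3,0,0],0],
    [[0.3,0,0],0],
    [[0.3,0,0],0],
    [[0.3,0,0],0],
    [[0,0,0],0]
  ]
}}

```text
clock: 7.7
tcp_pos: [0.5537, -0.148, 0.094]
orientation: [-3.14, 0.028, 0.032]
contact_force: [-27.8, 1.5, 21.0]
grip_width: 0.0004
```

That is the stop, at 28 N. Letting go and retreating.

Request:
{"fn": "jog_arm", "kwargs": {
  "plan": [
    [[-3,0,0],0],
    [[-4,0,0],0],
    [[-4,0,0],0],
    [[-1,0,3],0],
    [[0,0,4],0],
    [[0,0,4],0],
    [[0,0,2],0],
    [[0,3,0],0],
    [[0,4,0],0],
    [[0,4,0],0],
    [[0,4,0],0],
    [[0,4,0],0]
  ]
}}

```text
clock: 8.9
tcp_pos: [0.4428, 0.044, 0.226]
orientation: [-3.141, 0.026, -0.002]
contact_force: [1.7, 0.6, 1.0]
grip_width: -0.0002
```

Run:
```python
from h import *
F={n:grab_frame(n) for n in("top","scene")}; np.savez("f1.npz",**F)
for n in F:
    for b in boards(F[n],n): print(n,[round(float(x),1) for x in b[:5]],b[5])
t=cv2.resize(F["top"][120:300,160:430],(700,467),interpolation=2)
cv2.imwrite("pics/open.png",t[:,:,::-1])
```

```text
top [426.2, 251.1, 58.5, 35.8, 68.5] [222. 252.]
top [443.1, 333.3, 58.2, 33.6, -11.9] [193. 247.]
top [555.0, 297.9, 58.6, 35.3, -28.1] [206. 205.]
top [664.7, -604.5, 59.1, 47.6, -78.6] [533. 162.]
top [630.3, 706.5, 184.2, 130.9, 8.5] [ 57. 181.]
scene [555.8, 297.9, 58.4, 34.9, -26.5] [374. 314.]
scene [444.2, 334.9, 58.7, 34.3, -13.7] [418. 303.]
scene [427.8, 252.4, 56.6, 34.5, 68.5] [401. 276.]
scene [639.0, -628.1, 75.8, 56.0, 11.2] [193. 119.]
scene [-491.6, -548.9, 252.3, 80.7, 41.2] [449.  31.]
```

View pics/open.png

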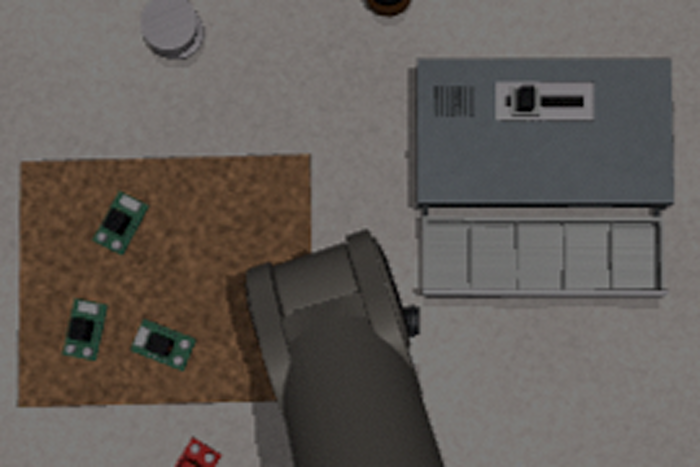

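Run:
```python
from h import *
im=np.load("f1.npz")["top"]
g=cv2.cvtColor(im,cv2.COLOR_RGB2GRAY)
for c in (331,350,368,386,405): print(c,dict(enumerate(g[196:240,c-2:c+3].mean(1).astype(int),196)))
print("row",dict(enumerate(g[210:226,318:420].mean(0).astype(int),318)))
for r in (198,203,205,229,231,234): print(r,[cast("top",[368,r],z)[0].round(4).tolist() for z in(.012,.032,.051)])
for c in (340.5,359,377,395): print(c,cast("top",[c,218],.020)[0].round(4))
```

```text
331 {196: np.int64(83), 197: np.int64(88), 198: np.int64(38), 199: np.int64(7), 200: np.int64(96), 201: np.int64(104), 202: np.int64(104), 203: np.int64(111), 204: np.int64(97), 205: np.int64(67), 206: np.int64(88), 207: np.int64(106), 208: np.int64(114), 209: np.int64(110), 210: np.int64(111), 211: np.int64(110), 212: np.int64(109), 213: np.int64(112), 214: np.int64(109), 215: np.int64(110), 216: np.int64(112), 217: np.int64(110), 218: np.int64(111), 219: np.int64(113), 220: np.int64(112), 221: np.int64(112), 222: np.int64(114), 223: np.int64(114), 224: np.int64(113), 225: np.int64(111), 226: np.int64(111), 227: np.int64(112), 228: np.int64(112), 229: np.int64(114), 230: np.int64(115), 231: np.int64(101), 232: np.int64(123), 233: np.int64(80), 234: np.int64(48), 235: np.int64(99), 236: np.int64(106), 237: np.int64(104), 238: np.int64(117), 239: np.int64(121)}
350 {196: np.int64(80), 197: np.int64(87), 198: np.int64(37), 199: np.int64(7), 200: np.int64(98), 201: np.int64(105), 202: np.int64(103), 203: np.int64(108), 204: np.int64(115), 205: np.int64(60), 206: np.int64(87), 207: np.in
[... 5222 characters left out ...]
), 416: np.int64(116), 417: np.int64(116), 418: np.int64(116), 419: np.int64(116)}
198 [[0.5696, -0.1463, 0.012], [0.5673, -0.1444, 0.032], [0.5651, -0.1426, 0.051]]
203 [[0.5558, -0.146, 0.012], [0.5537, -0.1441, 0.032], [0.5517, -0.1423, 0.051]]
205 [[0.5503, -0.1459, 0.012], [0.5483, -0.1439, 0.032], [0.5464, -0.1421, 0.051]]
229 [[0.4849, -0.1443, 0.012], [0.4838, -0.1424, 0.032], [0.4828, -0.1406, 0.051]]
231 [[0.4794, -0.1442, 0.012], [0.4785, -0.1423, 0.032], [0.4776, -0.1405, 0.051]]
234 [[0.4713, -0.144, 0.012], [0.4705, -0.1421, 0.032], [0.4697, -0.1403, 0.051]]
340.5 [ 0.5151 -0.0699  0.02  ]
359 [ 0.5145 -0.1199  0.02  ]
377 [ 0.5139 -0.1686  0.02  ]
395 [ 0.5132 -0.2172  0.02  ]
```

The drawer is fully out and the lock is at the left end. The dividers sit at y −0.070, −0.120, −0.169 and −0.217, a 49 mm pitch that matches the spec. Pocket 2 is therefore at about (0.512,−0.1455). Next is the board at (0.555,0.298), yaw −28°.

Request:
{"fn": "jog_arm", "kwargs": {
  "plan": [
    [[1.6,3.6,-0.5],-0.067],
    [[1.6,3.6,-0.5],-0.067],
    [[1.6,3.6,-0.5],-0.067],
    [[1.6,3.6,-0.5],-0.067],
    [[1.6,3.6,-0.5],-0.067],
    [[1.6,3.6,-0.5],-0.067],
    [[1.6,3.6,-0.5],-0.067],
    [[0,0,0],0],
    [[0,0,0],0]
  ],
  "hand": 4.5,
  "grip_force": 40
}}

```text
clock: 9.9
tcp_pos: [0.5545, 0.2947, 0.1899]
orientation: [3.05, -0.752, -0.001]
contact_force: [-0.2, -0.6, -1.1]
grip_width: 0.0447
```

```bash
cat > chk.py <<'E'
from h import *
o=get_obs(); v=o["orientation"]; M=R.from_rotvec(v).as_matrix()
print("clk",o["clock"],"tcp",o["tcp_pos"].round(4),"tooly",np.degrees(np.arctan2(M[1,1],M[0,1])).round(1),"j7",o["joints"][6].round(2),"grip",round(o["grip_width"],4))
for n in("top","scene"):
    for b in boards(grab_frame(n),n):
        if 300<b[0]<750 and -320<b[1]<450 and b[2]>25: print(n,[round(float(x),1) for x in b[:5]],b[5])
E
python3 chk.py
```

```text
clk 9.9 tcp [0.5545 0.2947 0.1899] tooly -117.7 j7 -2.74 grip 0.0447
top [425.4, 247.3, 49.6, 33.2, 67.0] [227. 252.]
scene [556.1, 297.7, 57.5, 34.4, -27.1] [373. 315.]
scene [444.1, 334.4, 58.4, 34.0, -12.5] [418. 303.]
```

j7 is close to its limit here, but the way back turns away from it. Both views agree, so I descend.

Request:
{"fn": "jog_arm", "kwargs": {
  "plan": [
    [[0.1,0.3,-3],0],
    [[0,0,-3],0],
    [[0,0,-2],0],
    [[0,0,-1.5],0],
    [[0,0,-0.8],0],
    [[0,0,0],0],
    [[0,0,0],0]
  ]
}}

```text
clock: 10.7
tcp_pos: [0.556, 0.2973, 0.0884]
orientation: [-3.049, 0.755, -0.001]
contact_force: [0.9, -0.6, 0.5]
grip_width: 0.0451
```

Request:
{"fn": "jog_arm", "kwargs": {
  "plan": [
    [[0,0,0],0],
    [[0,0,0],0],
    [[0,0,0],0],
    [[0,0,0],0],
    [[0,0,0],0]
  ],
  "hand": 0.5
}}

```text
clock: 11.2
tcp_pos: [0.5561, 0.2978, 0.0887]
orientation: [-3.048, 0.754, -0.002]
contact_force: [-0.2, 0.4, 6.5]
grip_width: 0.0172
```

Request:
{"fn": "jog_arm", "kwargs": {
  "plan": [
    [[0,0,2],0],
    [[0,0,3],0],
    [[0,0,3],0],
    [[-0.5,-3.8,1],0.053],
    [[-0.5,-3.8,1],0.053],
    [[-0.5,-3.8,0],0.053],
    [[-0.5,-3.8,0],0.053],
    [[-0.5,-3.8,0],0.053],
    [[-0.5,-3.8,0],0.053],
    [[-0.5,-3.8,0],0.053],
    [[-0.4,-3.8,0],0.053],
    [[-0.4,-3.8,0],0.048]
  ]
}}

```text
clock: 12.4
tcp_pos: [0.5119, -0.0462, 0.1876]
orientation: [3.141, -0.017, -0.0]
contact_force: [0.8, -0.1, -0.8]
grip_width: 0.0172
```

Request:
{"fn": "jog_arm", "kwargs": {
  "plan": [
    [[0,0,0],0],
    [[0,0,0],0],
    [[0,0,0],0]
  ]
}}

```text
clock: 12.7
tcp_pos: [0.5126, -0.0434, 0.1876]
orientation: [-3.141, 0.019, -0.0]
contact_force: [0.4, -0.6, -1.1]
grip_width: 0.0168
```

```bash
python3 chk.py
```

```text
clk 12.7 tcp [ 0.5126 -0.0434  0.1876] tooly -90.7 j7 -1.74 grip 0.0168
top [426.1, 251.1, 58.2, 35.4, 67.8] [222. 253.]
top [443.3, 333.3, 58.7, 33.6, -11.9] [193. 247.]
scene [444.2, 335.0, 58.8, 34.3, -14.1] [418. 303.]
scene [427.7, 252.1, 56.4, 34.4, 69.2] [401. 276.]
```

Pocket 0's side wall would foul the left finger, so I use the inner pockets 1, 2 and 3. Moving to pocket 1 at y −0.0965.

Request:
{"fn": "jog_arm", "kwargs": {
  "plan": [
    [[0,-2.8,0],0],
    [[0,-2.5,0],0],
    [[0,0,-2.5],0],
    [[0,0,-2.5],0],
    [[0,0,-2],0],
    [[0,0,0],0],
    [[0,0,0],0]
  ]
}}

```text
clock: 13.5
tcp_pos: [0.5127, -0.0967, 0.1177]
orientation: [-3.141, 0.018, 0.001]
contact_force: [1.4, 0.2, 0.9]
grip_width: 0.0168
```

Run:
```python
from h import *
t=grab_frame("top")[180:250,310:430]; s=grab_frame("scene")[150:290,210:350]
cv2.imwrite("pics/p1.png",np.hstack([cv2.resize(t,(400,233),interpolation=2),cv2.resize(s,(400,400),interpolation=2)[:233+0] if 0 else cv2.resize(s,(400,233),interpolation=2)])[:,:,::-1])
print(get_obs()["tcp_pos"])
```

```text
[ 0.51332894 -0.09719863  0.11864441]
```

View pics/p1.png

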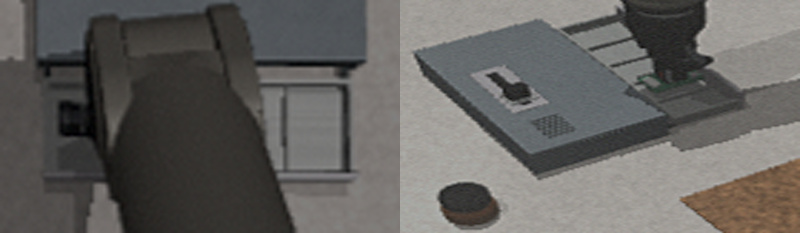

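The board is held level over compartment 1. Lowering.

Request:
{"fn": "jog_arm", "kwargs": {
  "plan": [
    [[0,0,-0.7],0],
    [[0,0,-0.6],0],
    [[0,0,-0.5],0],
    [[0,0,-0.3],0],
    [[0,0,0],0],
    [[0,0,0],0]
  ]
}}

```text
clock: 14.2
tcp_pos: [0.5129, -0.0977, 0.0966]
orientation: [3.142, -0.021, 0.001]
contact_force: [1.2, -0.3, 0.5]
grip_width: 0.0168
```

Request:
{"fn": "jog_arm", "kwargs": {
  "plan": [
    [[0,0,-0.1],0],
    [[0,0,0],0],
    [[0,0,0],0]
  ]
}}

```text
clock: 14.5
tcp_pos: [0.5133, -0.0977, 0.0966]
orientation: [3.141, -0.021, 0.003]
contact_force: [0.4, -0.1, 10.7]
grip_width: 0.017
```

Request:
{"fn": "jog_arm", "kwargs": {
  "plan": [
    [[0,0,0],0],
    [[0,0,0],0],
    [[0,0,0],0],
    [[0,0,1],0],
    [[0,0,3],0],
    [[0,0,4],0],
    [[0,0,3],0],
    [[-1,4,0],0],
    [[-1,4.5,0],0],
    [[-1,4.5,0],0],
    [[-1,4.5,0],0]
  ],
  "hand": 3
}}

```text
clock: 15.6
tcp_pos: [0.4719, 0.0787, 0.2064]
orientation: [3.142, -0.022, 0.002]
contact_force: [1.0, 1.0, 0.1]
grip_width: 0.03
```

```bash
python3 chk.py
```

```text
clk 15.6 tcp [0.4719 0.0787 0.2064] tooly -90.8 j7 -2.01 grip 0.03
top [426.2, 251.3, 58.6, 35.4, 67.8] [222. 252.]
top [443.3, 333.3, 58.7, 33.6, -11.9] [193. 247.]
top [513.1, -99.0, 60.3, 32.7, -1.1] [351. 219.]
scene [444.2, 335.0, 58.8, 34.3, -14.1] [418. 303.]
scene [428.3, 252.3, 56.7, 35.4, 68.5] [402. 276.]
scene [509.8, -103.6, 58.7, 34.2, -0.4] [305. 203.]
```

Board 1 sits in its pocket: both views give about (0.513,−0.098), level and aligned. Next is the board at (0.4437,0.334), yaw −12.5°.

Request:
{"fn": "jog_arm", "kwargs": {
  "plan": [
    [[-0.4,3.6,-0.3],-0.029],
    [[-0.4,3.6,-0.3],-0.029],
    [[-0.4,3.7,-0.3],-0.029],
    [[-0.4,3.7,-0.3],-0.029],
    [[-0.4,3.7,-0.3],-0.029],
    [[-0.5,3.7,-0.3],-0.029],
    [[-0.5,3.6,-0.3],-0.029],
    [[0,0,0],0],
    [[0,0,0],0],
    [[0,0,0],0]
  ],
  "hand": 4.5
}}

```text
clock: 16.7
tcp_pos: [0.443, 0.3318, 0.1846]
orientation: [3.122, -0.341, 0.0]
contact_force: [0.0, -1.5, 0.6]
grip_width: 0.0446
```

```bash
python3 chk.py
```

```text
clk 16.7 tcp [0.443  0.3318 0.1846] tooly -102.5 j7 -2.72 grip 0.0446
top [426.1, 251.1, 58.2, 35.4, 67.8] [222. 253.]
top [513.1, -98.9, 60.2, 32.8, -0.7] [351. 219.]
scene [445.1, 333.5, 57.1, 34.5, -10.8] [418. 303.]
scene [427.5, 252.7, 56.3, 35.3, 67.5] [401. 276.]
```

Request:
{"fn": "jog_arm", "kwargs": {
  "plan": [
    [[0.1,0.2,-3],0],
    [[0,0,-3],0],
    [[0,0,-2],0],
    [[0,0,-1.2],0],
    [[0,0,-0.5],0],
    [[0,0,0],0],
    [[0,0,0],0]
  ]
}}

```text
clock: 17.5
tcp_pos: [0.444, 0.3356, 0.0885]
orientation: [-3.122, 0.339, -0.002]
contact_force: [0.2, 0.2, 0.8]
grip_width: 0.045
```

Request:
{"fn": "jog_arm", "kwargs": {
  "plan": [
    [[0,0,0],0],
    [[0,0,0],0],
    [[0,0,0],0],
    [[0,0,0],0],
    [[0,0,0],0]
  ],
  "hand": 0.5
}}

```text
clock: 18.0
tcp_pos: [0.4439, 0.3357, 0.0885]
orientation: [-3.122, 0.339, -0.002]
contact_force: [0.2, -0.5, 6.5]
grip_width: 0.0174
```

Request:
{"fn": "jog_arm", "kwargs": {
  "plan": [
    [[0,0,2],0],
    [[0,0,4],0],
    [[0,0,4],0],
    [[0.5,-3,0],0.01],
    [[0.5,-4,0],0.02],
    [[0.5,-4,0],0.02],
    [[0.5,-4,0],0.02],
    [[0.5,-4,0],0.02],
    [[0.5,-4,0],0.02],
    [[0.5,-4,0],0.02],
    [[0.5,-4,0],0.02],
    [[0.5,-4,0],0.02]
  ]
}}

```text
clock: 19.2
tcp_pos: [0.4883, -0.0163, 0.1877]
orientation: [3.141, -0.071, 0.0]
contact_force: [0.1, -0.5, -0.6]
grip_width: 0.017
```

Request:
{"fn": "jog_arm", "kwargs": {
  "plan": [
    [[0.6,-4,0],0.02],
    [[0.6,-4,0],0.015],
    [[0.6,-3,0],0],
    [[0.5,-2.1,0],0],
    [[0,0,0],0],
    [[0,0,0],0],
    [[0,0,0],0]
  ]
}}

```text
clock: 19.9
tcp_pos: [0.5112, -0.1444, 0.1875]
orientation: [-3.141, 0.015, 0.001]
contact_force: [-0.4, 0.7, -0.6]
grip_width: 0.0169
```

```bash
python3 chk.py
```

```text
clk 19.9 tcp [ 0.5112 -0.1444  0.1875] tooly -90.5 j7 -1.55 grip 0.0169
top [426.3, 251.1, 58.5, 35.5, 68.5] [222. 252.]
top [511.6, -99.0, 57.5, 32.8, -1.1] [349. 221.]
scene [427.7, 252.5, 56.8, 34.1, 68.6] [401. 276.]
```

Request:
{"fn": "jog_arm", "kwargs": {
  "plan": [
    [[0.1,-0.2,-2.5],0],
    [[0,0,-2.5],0],
    [[0,0,-2],0],
    [[0,0,-1],0],
    [[0,0,-0.6],0],
    [[0,0,-0.3],0],
    [[0,0,-0.2],0],
    [[0,0,0],0],
    [[0,0,0],0]
  ]
}}

```text
clock: 20.9
tcp_pos: [0.5128, -0.1478, 0.0971]
orientation: [3.141, -0.018, 0.002]
contact_force: [0.2, -0.3, -0.8]
grip_width: 0.0171
```

Request:
{"fn": "jog_arm", "kwargs": {
  "plan": [
    [[0,0.15,0],0],
    [[0,0,-0.1],0],
    [[0,0,-0.05],0],
    [[0,0,0],0],
    [[0,0,0],0]
  ]
}}

```text
clock: 21.4
tcp_pos: [0.5135, -0.146, 0.0964]
orientation: [3.141, -0.017, 0.004]
contact_force: [-1.9, 2.0, 10.5]
grip_width: 0.0171
```

Request:
{"fn": "jog_arm", "kwargs": {
  "plan": [
    [[0,0,0],0],
    [[0,0,0],0],
    [[0,0,0],0],
    [[0,0,1],0],
    [[0,0,3],0],
    [[0,0,4],0],
    [[0,0,3],0],
    [[-1,4,0],0.05],
    [[-1,4.5,0],0.1],
    [[-1,4.5,0],0.1],
    [[-1,4.5,0],0.1],
    [[-1,4.5,0],0.1]
  ],
  "hand": 3
}}

```text
clock: 22.6
tcp_pos: [0.4618, 0.0753, 0.2058]
orientation: [3.065, 0.689, 0.001]
contact_force: [0.8, 0.4, -0.6]
grip_width: 0.0301
```

```bash
python3 chk.py
```

```text
clk 22.6 tcp [0.4618 0.0753 0.2058] tooly -64.6 j7 -1.6 grip 0.0301
top [426.2, 251.1, 58.5, 35.1, 68.5] [222. 253.]
top [512.8, -122.3, 79.7, 60.2, 89.3] [360. 219.]
scene [427.7, 252.1, 56.4, 34.4, 69.2] [401. 276.]
scene [509.5, -127.1, 81.3, 58.3, 89.6] [301. 199.]
```

Both boards are in the drawer, with a merged blob about 80 mm wide (36+49 expected). Next is the last board at (0.427,0.252), yaw 68.5°.

Request:
{"fn": "jog_arm", "kwargs": {
  "plan": [
    [[-0.5,2.5,-0.3],0.107],
    [[-0.5,2.5,-0.3],0.107],
    [[-0.5,2.5,-0.3],0.107],
    [[-0.5,2.5,-0.3],0.107],
    [[-0.5,2.5,-0.3],0.107],
    [[-0.5,2.5,-0.3],0.107],
    [[-0.5,2.5,-0.3],0.107],
    [[0,0,0],0],
    [[0,0,0],0],
    [[0,0,0],0]
  ],
  "hand": 4.5
}}

```text
clock: 23.7
tcp_pos: [0.4279, 0.2475, 0.1842]
orientation: [2.605, 1.754, -0.001]
contact_force: [-0.1, -0.3, 0.1]
grip_width: 0.0446
```

```bash
python3 chk.py
```

```text
clk 23.7 tcp [0.4279 0.2475 0.1842] tooly -22.1 j7 -1.35 grip 0.0446
top [423.6, 244.2, 43.7, 34.3, 68.5] [227. 253.]
top [512.8, -122.3, 79.7, 60.2, 89.3] [360. 219.]
scene [510.7, -127.0, 81.9, 57.9, -89.5] [301. 200.]
```

Request:
{"fn": "jog_arm", "kwargs": {
  "plan": [
    [[-0.1,0.3,-3],0],
    [[0,0,-3],0],
    [[0,0,-2],0],
    [[0,0,-1.2],0],
    [[0,0,-0.5],0],
    [[0,0,0],0],
    [[0,0,0],0]
  ]
}}

```text
clock: 24.5
tcp_pos: [0.427, 0.252, 0.0878]
orientation: [2.604, 1.758, 0.002]
contact_force: [0.3, 0.3, -0.6]
grip_width: 0.0454
```

Request:
{"fn": "jog_arm", "kwargs": {
  "plan": [
    [[0,0,0],0],
    [[0,0,0],0],
    [[0,0,0],0],
    [[0,0,0],0],
    [[0,0,0],0]
  ],
  "hand": 0.5
}}

```text
clock: 25.0
tcp_pos: [0.427, 0.2521, 0.0879]
orientation: [2.604, 1.757, 0.002]
contact_force: [-0.5, -0.8, 6.2]
grip_width: 0.0173
```

Request:
{"fn": "jog_arm", "kwargs": {
  "plan": [
    [[0,0,2],0],
    [[0,0,4],0],
    [[0,0,4],0],
    [[0.6,-3,0],-0.1],
    [[0.6,-3.6,0],-0.1],
    [[0.6,-3.6,0],-0.1],
    [[0.6,-3.6,0],-0.1],
    [[0.6,-3.6,0],-0.1],
    [[0.6,-3.6,0],-0.1],
    [[0.6,-3.6,0],-0.1],
    [[0.6,-3.6,0],-0.1],
    [[0.6,-3.6,0],-0.1]
  ]
}}

```text
clock: 26.2
tcp_pos: [0.4804, -0.0677, 0.1873]
orientation: [3.11, 0.444, 0.001]
contact_force: [0.4, -0.1, -0.2]
grip_width: 0.0173
```

Request:
{"fn": "jog_arm", "kwargs": {
  "plan": [
    [[0.8,-3.5,0],-0.1],
    [[0.8,-3.5,0],-0.1],
    [[0.7,-3.5,0],-0.1],
    [[0.7,-2.4,0],0],
    [[0,0,0],0],
    [[0,0,0],0],
    [[0,0,0],0]
  ]
}}

```text
clock: 26.9
tcp_pos: [0.5102, -0.1939, 0.187]
orientation: [-3.141, 0.016, 0.001]
contact_force: [-0.3, 0.2, -1.4]
grip_width: 0.0169
```

```bash
python3 chk.py
```

```text
clk 26.9 tcp [ 0.5102 -0.1939  0.187 ] tooly -90.6 j7 -1.46 grip 0.0169
top [512.7, -121.3, 80.5, 59.0, -87.6] [359. 220.]
```

Request:
{"fn": "jog_arm", "kwargs": {
  "plan": [
    [[0.1,0,-2.5],0],
    [[0,0,-2.5],0],
    [[0,0,-2],0],
    [[0,0,-1],0],
    [[0,0,-0.6],0],
    [[0,0,-0.3],0],
    [[0,0,-0.2],0],
    [[0,0,0],0],
    [[0,0,0],0]
  ]
}}

```text
clock: 27.9
tcp_pos: [0.5118, -0.1953, 0.0966]
orientation: [3.141, -0.019, 0.001]
contact_force: [0.7, 0.5, -0.0]
grip_width: 0.0169
```

Request:
{"fn": "jog_arm", "kwargs": {
  "plan": [
    [[0,0,-0.1],0],
    [[0,0,-0.05],0],
    [[0,0,0],0],
    [[0,0,0],0]
  ]
}}

```text
clock: 28.3
tcp_pos: [0.5123, -0.1954, 0.0959]
orientation: [3.141, -0.019, 0.003]
contact_force: [-1.1, 0.5, 8.7]
grip_width: 0.0178
```

Request:
{"fn": "jog_arm", "kwargs": {
  "plan": [
    [[0,0,0],0],
    [[0,0,0],0],
    [[0,0,0],0],
    [[0,0,1],0],
    [[0,0,3],0],
    [[0,0,4],0],
    [[0,0,3],0],
    [[-0.5,4.5,0],0],
    [[-0.5,4.5,0],0],
    [[-0.5,4.5,0],0],
    [[-1,4.5,0],0],
    [[-1,4.5,0],0]
  ],
  "hand": 3
}}

```text
clock: 29.5
tcp_pos: [0.476, 0.0315, 0.2053]
orientation: [3.141, -0.02, 0.002]
contact_force: [0.7, 0.5, 0.1]
grip_width: 0.0302
```

```bash
python3 chk.py
python3 - <<'E'
from h import *
t=grab_frame("top")[110:310,160:430]; s=grab_frame("scene")[150:290,210:350]
cv2.imwrite("pics/loaded.png",np.hstack([cv2.resize(t,(460,341),interpolation=2),cv2.resize(s,(341,341),interpolation=2)])[:,:800][:,:,::-1])
E
```

```text
clk 29.5 tcp [0.476  0.0315 0.2053] tooly -90.7 j7 -1.92 grip 0.0302
top [513.2, -147.3, 131.1, 59.6, -89.2] [369. 219.]
scene [509.8, -152.3, 131.8, 59.6, 89.4] [297. 192.]
```

View pics/loaded.png

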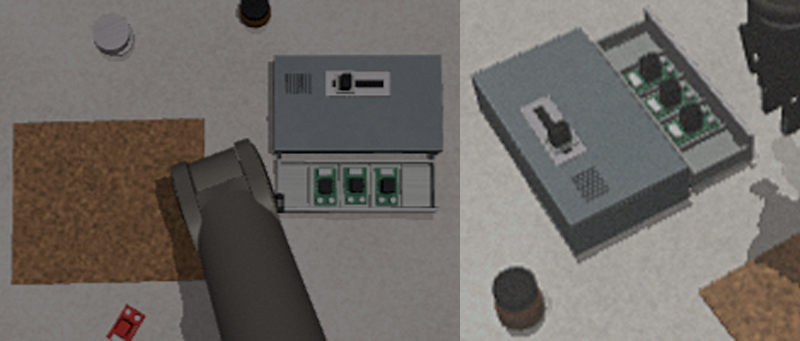

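All three boards lie flat in compartments 1, 2 and 3, the mat is empty and the drawer is open. Going to the front face with closed fingers.

Request:
{"fn": "jog_arm", "kwargs": {
  "plan": [
    [[-1,-3,0],0],
    [[-1,-4,0],0],
    [[-1,-4,0],0],
    [[-1.1,-4,0],0],
    [[0,-2.7,0],0],
    [[0,0,0],0],
    [[0,0,-4],0],
    [[0,0,-4],0],
    [[0,0,-3],0],
    [[0,0,0],0],
    [[0,0,0],0]
  ],
  "hand": 0
}}

```text
clock: 30.8
tcp_pos: [0.4355, -0.1474, 0.0949]
orientation: [-3.141, 0.02, 0.001]
contact_force: [0.2, 0.4, 0.9]
grip_width: -0.0
```

Request:
{"fn": "jog_arm", "kwargs": {
  "plan": [
    [[1,0,0],0],
    [[0.6,0,0],0],
    [[0.5,0,0],0],
    [[0.6,0,0],0],
    [[0.8,0,0],0],
    [[0.9,0,0],0],
    [[0.9,0,0],0],
    [[0.9,0,0],0],
    [[0.9,0,0],0],
    [[0.9,0,0],0],
    [[0.9,0,0],0],
    [[0.8,0,0],0]
  ]
}}

```text
clock: 32.0
tcp_pos: [0.5312, -0.1481, 0.0941]
orientation: [3.141, -0.021, -0.007]
contact_force: [-7.2, -2.6, 3.8]
grip_width: -0.0001
```

Request:
{"fn": "jog_arm", "kwargs": {
  "plan": [
    [[0.6,0,0],0],
    [[0.4,0,0],0],
    [[0.3,0,0],0],
    [[0.3,0,0],0],
    [[0.2,0,0],0],
    [[0.2,0,0],0],
    [[0.2,0,0],0],
    [[0,0,0],0]
  ]
}}

```text
clock: 32.8
tcp_pos: [0.5527, -0.1483, 0.094]
orientation: [3.14, -0.021, -0.007]
contact_force: [-5.9, -2.5, 3.7]
grip_width: -0.0004
```

Request:
{"fn": "jog_arm", "kwargs": {
  "plan": [
    [[0.2,0,0],0],
    [[0.2,0,0],0],
    [[0.2,0,0],0],
    [[0,0,0],0]
  ]
}}

```text
clock: 33.2
tcp_pos: [0.5534, -0.1483, 0.0939]
orientation: [3.14, -0.022, -0.026]
contact_force: [-24.3, -0.0, 22.7]
grip_width: 0.0001
```

Stop reached at 24 N. Backing off, then lifting and checking that the latch holds.

Request:
{"fn": "jog_arm", "kwargs": {
  "plan": [
    [[-1,0,0],0],
    [[-2,0,0],0],
    [[-3,0,0],0],
    [[-3,0,0],0],
    [[0,0,3],0],
    [[0,0,4],0],
    [[0,0,4],0],
    [[0,4,0],0],
    [[0,4,0],0],
    [[0,4,0],0],
    [[0,4,0],0],
    [[0,0,0],0]
  ]
}}

```text
clock: 34.4
tcp_pos: [0.4715, 0.0191, 0.2053]
orientation: [-3.138, 0.005, -0.004]
contact_force: [-0.0, -0.3, 0.4]
grip_width: -0.0001
```

Run:
```python
from h import *
a=grab_frame("top")
print(get_obs()["tcp_pos"])
t=a[110:310,160:430]; s=grab_frame("scene")[130:290,190:350]
cv2.imwrite("pics/shut.png",np.hstack([cv2.resize(t,(460,341),interpolation=2),cv2.resize(s,(340,341),interpolation=2)])[:,:,::-1])
g=cv2.cvtColor(a,cv2.COLOR_RGB2GRAY); g0=cv2.cvtColor(np.load("f0.npz")["top"],cv2.COLOR_RGB2GRAY)
print("face edge, then/now",g0[194:210,400].tolist(),g[194:210,400].tolist())
```

```text
[0.47130723 0.01613475 0.20506211]
face edge, then/now [78, 79, 78, 84, 43, 39, 110, 126, 55, 21, 94, 101, 98, 94, 111, 114] [81, 83, 83, 88, 46, 23, 117, 130, 63, 25, 99, 106, 104, 100, 116, 119]
```

View pics/shut.png

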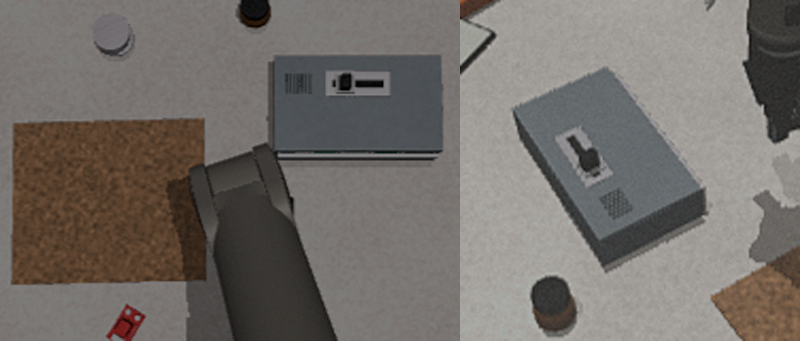

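The drawer is shut and latched, with its face edge at the same pixel rows as at the start. Back to the knob at (0.667,−0.128).

Request:
{"fn": "jog_arm", "kwargs": {
  "plan": [
    [[3.2,-2.4,0],0],
    [[3.2,-2.4,0],0],
    [[3.3,-2.4,0],0],
    [[3.3,-2.4,0],0],
    [[3.3,-2.4,0],0],
    [[3.2,-2.4,0],0],
    [[0,0,0],0],
    [[0,0,0],0],
    [[0,0,0],0]
  ],
  "hand": 5,
  "grip_force": 25
}}

```text
clock: 35.4
tcp_pos: [0.6646, -0.1313, 0.2042]
orientation: [-3.141, 0.02, 0.002]
contact_force: [-0.4, -0.1, -0.6]
grip_width: 0.0502
```

Request:
{"fn": "jog_arm", "kwargs": {
  "plan": [
    [[0.2,0.3,-2],0],
    [[0,0,-2],0],
    [[0,0,-1.5],0],
    [[0,0,-0.8],0],
    [[0,0,0],0],
    [[0,0,0],0]
  ]
}}

```text
clock: 36.0
tcp_pos: [0.6677, -0.1282, 0.1422]
orientation: [3.141, -0.019, 0.001]
contact_force: [0.6, 0.3, 0.2]
grip_width: 0.0499
```

Request:
{"fn": "jog_arm", "kwargs": {
  "plan": [
    [[0,0,0],0],
    [[0,0,0],0],
    [[0,0,0],0],
    [[0,0,0],0],
    [[0,0,0],0],
    [[0,0,0],0]
  ],
  "hand": 0.5
}}

```text
clock: 36.6
tcp_pos: [0.6679, -0.1289, 0.1425]
orientation: [3.141, -0.02, 0.002]
contact_force: [-0.6, -1.7, 6.6]
grip_width: 0.0154
```

Request:
{"fn": "jog_arm", "kwargs": {
  "plan": [
    [[0,-0.8,0],0],
    [[0,-0.8,0],0],
    [[0,-0.8,0],0],
    [[0,-0.7,0],0],
    [[0,-0.5,0],0],
    [[0,-0.3,0],0],
    [[0,-0.2,0],0],
    [[0,-0.2,0],0],
    [[0,0,0],0],
    [[0,0,0],0]
  ]
}}

```text
clock: 37.6
tcp_pos: [0.6675, -0.1692, 0.1425]
orientation: [-3.139, 0.018, 0.001]
contact_force: [-3.9, 3.3, 8.5]
grip_width: 0.0154
```

Request:
{"fn": "jog_arm", "kwargs": {
  "plan": [
    [[0,-0.2,0],0],
    [[0,-0.2,0],0],
    [[0,0,0],0],
    [[0,0,0],0]
  ]
}}

```text
clock: 38.0
tcp_pos: [0.6675, -0.1697, 0.1425]
orientation: [-3.135, 0.014, 0.002]
contact_force: [-5.3, 9.7, 10.0]
grip_width: 0.0152
```

End stop reached: about 41 mm of travel and force rising to 9.7 N. Releasing and clearing.

Request:
{"fn": "jog_arm", "kwargs": {
  "plan": [
    [[0,0.3,0],0],
    [[0,0,0],0],
    [[0,0,0],0],
    [[0,0,2],0],
    [[0,0,4],0],
    [[0,0,4],0],
    [[-3,4,0],0],
    [[-3,4,0],0],
    [[-3,4,0],0],
    [[-3,4,0],0],
    [[-3,4,0],0],
    [[0,0,0],0]
  ],
  "hand": 5
}}

```text
clock: 39.2
tcp_pos: [0.5138, 0.0333, 0.2416]
orientation: [-3.14, 0.006, 0.003]
contact_force: [0.4, -0.8, 0.5]
grip_width: 0.0499
```

Run:
```python
from h import *
a=grab_frame("top"); o=get_obs()
print(o["tcp_pos"],o["contact_force"])
t=a[110:310,160:430]; s=grab_frame("scene")[130:290,190:350]
cv2.imwrite("pics/end.png",np.hstack([cv2.resize(t,(460,341),interpolation=2),cv2.resize(s,(340,341),interpolation=2)])[:,:,::-1])
hsv=cv2.cvtColor(a,cv2.COLOR_RGB2HSV)[140:200,310:430,2]
k,l,st,ce=cv2.connectedComponentsWithStats((hsv<45).astype(np.uint8))
for i in range(1,k):
    if st[i][4]>12: print(ce[i]+[310,140],st[i][4],cast("top",ce[i]+[310,140],.087)[0].round(4))
g=cv2.cvtColor(a,cv2.COLOR_RGB2GRAY); print(g[194:210,400].tolist())
```

```text
[0.51596832 0.03027873 0.24183218] [ 0.24206318 -1.01513822  0.61877389]
[377.31818182 157.8030303 ] 66 [ 0.666  -0.1658  0.087 ]
[363.24590164 158.57377049] 61 [ 0.6644 -0.1291  0.087 ]
[317.40540541 188.35135135] 37 [ 0.5878 -0.0088  0.087 ]
[349.85714286 198.07142857] 14 [ 0.5614 -0.0923  0.087 ]
[369.07692308 198.38461538] 13 [ 0.5599 -0.1418  0.087 ]
[386.80645161 198.51612903] 31 [ 0.5589 -0.1876  0.087 ]
[405.5 199. ] 16 [ 0.5571 -0.2357  0.087 ]
[83, 82, 84, 88, 44, 30, 118, 133, 62, 27, 100, 106, 104, 102, 117, 119]
```

View pics/end.png

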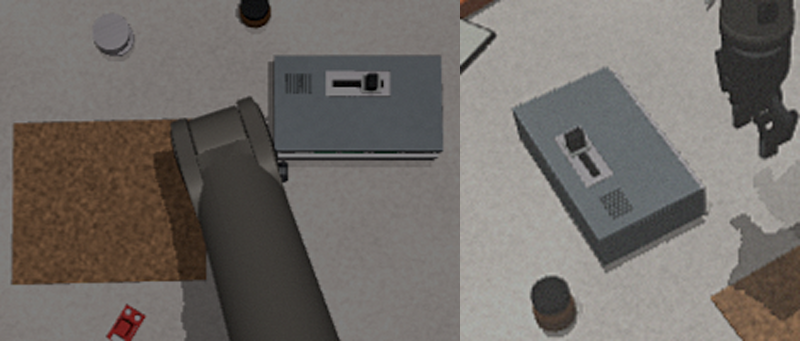

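The knob is at the locked end, 2 mm past where it started. The drawer is shut, and the spool and jar are where they were.

```bash
python3 -c "
from bench import *
print(hand_in())"
```

```text
the job is handed in; nothing more can be done
None
```

I handed the job in at about 39 s on the robot clock. All three green boards are in the drawer, in compartments 1, 2 and 3. I slid the knob to unlocked, pressed the drawer open, placed the boards, pressed the drawer shut until it latched and slid the knob back to locked. I left the red look-alike alone.

- **Boards:** before closing, both cameras showed all three boards flat with the component side up. They haven't been visible since the drawer shut.
- **Drawer:** after closing, its face edge was at the same pixel rows as at the start, so it is latched.
- **Lock:** the knob met its locked end stop at about 10 N after 41 mm of travel. In the last picture it sits about 2 mm further right than where it started.
- **Other items:** the spool and jar look unmoved. The screwdriver was not in the last crops, but the arm never went near it after leaving its start pose.

No check failed. The two camera views disagreed by 1–5 mm at most.

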